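Hang the work torch in its slotted bracket over the drip tray and switch it on

ROBOT

A 6-joint arm with a two-finger parallel gripper is mounted at the origin on the work surface. World frame = base frame: x ahead of the robot, y to its left, z up, the work surface at z = 0. Lengths are in mm, angles in degrees, forces in N, time in s.
With the tool pointing down it reaches from about 350 to 725 mm from the base axis. Payload 6 kg.
Tool frame: the origin (TCP) lies at the centre of the arm's flange, where the gripper is bolted on; the fingertips stand 173 mm ahead of it and the grasp point (between the pads) lies 155 mm ahead of it (grip_depth is the distance from the TCP to the grasp point, in mm); z points along the fingers, y is the line along which they close (so a half turn about z gives the same grasp; the last joint's range is limited). The gripper opens to 85 mm and grips with 20 to 120 N. Pads are 22 mm wide; open, the fingers measure 114 mm over their backs; the gripper's body (76 mm by 85 mm) begins 54 mm behind the grasp point. The pads swing forward as they close: fully open they stand 13 mm farther back than shut.
Start: joints at [-56.797, 2.303, 4.859, 0, -92.561, -19.12], TCP at [146.02, -581.955, 404.661] pointing down, gripper open.
Joint ranges: [-146.85, 146.85], [-73.84, 115.35], [-62.03, 85.46], [-188.31, 113.3], [-161.28, -10.13], [-171.36, 171.36]. Speed limits (degrees/s): [147.25, 147.25, 172.46, 180, 180, 180].

INTERFACE

Orientations are given as [roll, pitch, yaw] about the fixed x, y, z axes, in that order (R = Rz(yaw) Ry(pitch) Rx(roll)).
In Python, from workcell import observe, capture, camera_info, sign_off, grip_depth gives the robot as it stands.
- The arm moves only by the tool apply_moves, never from a script. Its argument "series" is a list that holds one entry, the list of rows, each a list of 7 numbers: the finger opening in mm, from 0 to 85.4, then the shift along the tool's x, y, z each as a share of 0.4 m, from -1 to 1, then the turn, a rotation vector about the tool's x, y, z each as a share of 60 degrees, from -1 to 1. In form: [[[hand, x, y, z, rx, ry, rz], ...]]. A call has 1 to 5 rows; each row is the pose to reach, as a shift and turn from the pose commanded when the call began, along the tool's axes at that moment; what a row does not reach only later rows make up. A row lasts 1/12 s, in which the tool goes at most 41.7 mm and 7.16 degrees, less where a joint would pass 70% of its speed; a pose out of reach is approached as far as the arm can. A call with a number of a shift or a turn outside -1 to 1 is refused whole. A call with a gripper value outside its range is refused whole. The fingers move at their own pace and stop on an object; "newtons" is the grip in N (left out, the last holds). Time passes only in rows, so rows that repeat a pose let the fingers close. It gives the time, the measured TCP pose, the force, the opening and the grip force at its end, in the units of the state.
- observe(): the state, without advancing time (a new reading comes with each control period).
- capture(name): name is "scene" or "top"; returns the picture (480x640x3 uint8, red, green, blue); there is no depth.
- camera_info(name): a dict with "vfov" (degrees; the focal length in pixels is half the picture's height over the tangent of half this angle, whatever the lens; pixels are square), "cx", "cy" (the principal point, pixels), "distortion" ([k1, k2, p1, p2, k3] as OpenCV has them; the pictures are not rectified), "R" (3x3) and "t" (3): a world point X has camera coordinates R X + t. Camera axes: x right, y down, z forward; pixel columns grow to the right and rows downward; lengths in mm; the calibration is good to about 2 mm. A picture is of the moment at which its call begins. camera_info takes no time and is no camera call.
- sign_off(): hands the job in; it is judged then, once.
The state is a dict: "time_s": time; "qpos": joint angles; "joint_vel": joint speeds; "effort": joint torques, N m; "ee_pos": TCP position; "ee_rot": TCP orientation; "ft_force": force on the tool from outside, world axes, zero at the start; "torque": the same for the moment, N m; "opening": finger opening in mm; "gripper_force": force on a finger pad.
Only numpy, scipy, OpenCV 4.12 (cv2) and the standard library are available. Lean on these libraries where they do the work, as an engineer would, in place of code of your own. Each camera call takes 0.05 s, during which the arm holds its last target. There are 200 camera calls.

TASK

Hang the yellow work torch, lens down, in the blue bracket over the grey drip tray: bring its thin barrel in through the open front of the slot, slide it to the far end of the slot's arm on the drip tray's side, and let it down so that its tail cap rests on the plate. Then, with the torch hanging there, press the red button on its tail fully in to switch it on and let go, leaving it hanging straight. Leave the tray, wheel chock, spray bottle and wheel nut key where they are.

Things in the scene. Friction and masses are not known exactly. Their poses are not given: they have to be found in the camera images.
- torch: yellow LED torch, 140 mm tall plus button, standing on its lens head. From the bottom: lens head diameter 50, 45 tall, then 13 of taper; black barrel diameter 24, 37 long; tail cap diameter 50, 45 tall. Origin: centre of its underside (lens end); z towards the tail. Both ends are too wide to pass through the slot. Hanging on the plate, its origin is 45 mm above the shelf
- torch_cap (a point): centre of the top face of the torch's tail cap, 140 mm above the torch's origin, 45 mm above the cap's lower shoulder
- torch_button (a joint): tail button of the torch, m: 0 out, 0.005 fully pressed in (about 5 N); springs back out when let go
- torch_button_top (a point): centre of the top of the red button, diameter 24, standing 6 mm above the tail cap when out
- bracket: fixed blue plate 160 (x) by 300 (y), 6 mm thick, top 140 above the shelf, on posts at its back corners (x 64 to 80, y +-120 to 150), else open below. Origin: on the shelf under its centre; -x is its front, roughly towards the robot. T-shaped slot 34 wide: stem along y = 0 from the open front edge (x = -80) to x = 0; cross bar along x = 0, ends at y = +-106
- mouth (a point): middle of the slot's open mouth, at the plate's front edge, level with the plate's top
- pocket_left (a point): level with the plate's top, where the barrel's axis belongs at the end of the slot's +y arm (bracket x 0, y +90; the slot's end wall is at y +106)
- pocket_right (a point): the same at the end of the -y arm (bracket x 0, y -90)
- tray: grey plastic drip tray, 170 (x) by 110 (y) by 20 mm high, open on top, on the shelf half under one arm of the bracket's slot (left or right); origin: centre of its underside
- chock: red plastic wheel chock, wedge 150 (x) by 80 (y) by 70 mm high, its low end towards the robot, half under the other arm; origin: centre of its underside
- spray_bottle: closed green spray bottle standing upright, diameter 72, 195 mm tall with its white trigger head; origin: centre of its underside
- nut_key: chrome locking wheel nut key, a hexagonal bar 30 mm across flats and 100 long over all, lying along its x left of the bracket; origin: on the shelf below it, near its middle
Not all that is in view belongs to the job. Of the things that look like the torch, take the one that is farthest to the robot's left at the start. There is more than one size of the tray; the one meant has the size given above.

How it is judged (in metres and radians):
On the way, in this order (a step that is already met when the one before it is completed fails the run):
1. the torch hangs upright at the end of the slot's arm on the drip tray's side, tail cap down on the plate (((horizontal distance between torch and pocket_left below 0.012 m and y of tray in the frame of bracket above 0 m) or (horizontal distance between torch and pocket_right below 0.012 m and y of tray in the frame of bracket below 0 m)) and z of torch in the frame of bracket between 0.04 and 0.05 m and angle between torch's own z axis and vertical below 0.12 rad), for 0.2 s.
2. its tail button is pressed in while it hangs there (all of step 1 and value of joint torch_button above 0.004 m), for 0.1 s.
At the end, for the whole second after the job is handed in: the torch hangs upright (within 0.12 rad) and at rest with its tail cap down on the bracket's plate (torch origin 40 to 50 mm above the shelf), its axis within 12 mm of the pocket point at the end of the slot arm on the drip tray's side, with the button let go (all of step 1 and value of joint torch_button below 0.002 m and linear speed of torch below 0.02 m/s); the robot touches nothing.
It fails at once if the drip tray is pushed more than 25 mm from its place or tipped (distance of tray from where it was at the start of the episode above 0.025 m or angle between tray's own z axis and vertical above 0.35 rad).
It fails at once if the wheel chock is pushed more than 25 mm from its place or tipped (distance of chock from where it was at the start of the episode above 0.025 m or angle between chock's own z axis and vertical above 0.35 rad).
It fails at once if the spray bottle is pushed more than 25 mm from its place or tipped (distance of spray_bottle from where it was at the start of the episode above 0.025 m or angle between spray_bottle's own z axis and vertical above 0.35 rad).
It fails at once if the wheel nut key is moved more than 25 mm (distance of nut_key from where it was at the start of the episode above 0.025 m).
It also fails if it takes over 58 s, if anything falls off the work surface, if the arm or the gripper's body presses on something with over 40 N, if the wrist force passes 120 N, or if a joint passes its speed limit or range.

## Working session

There is one attempt and no reset: what is moved stays moved. The work goes in short steps, Python scripts to look and compute and a tool call to move; the robot and the scene stay as the last step left them, time stands still between calls to the robot, and variables do not carry over. Pictures are saved under pics/ and viewed, at most 10 in all, crops included, and the job is handed in when it is done.

Besides the shell and the picture viewer there is one more tool, called after "Emit:" in YAML: its name, and indented under it one key for each argument. apply_moves: Moves the arm, as the interface text tells. Its arguments: {"type":"object","properties":{"series":{"type":"array"},"newtons":{"type":"number"}},"required":["series"]}

```bash
mkdir -p pics; python3 - <<'E'
from workcell import *
import cv2
for n in("scene","top"):
    im=capture(n); cv2.imwrite(f"pics/{n}0.png",im[:,:,::-1]); print(n,camera_info(n))
s=observe(); print(s, grip_depth)
E
```

```text
scene {'vfov': 54.299582596606385, 'cx': 311.3834171018225, 'cy': 241.60296340391253, 'distortion': array([-0.09032049,  0.        ,  0.        ,  0.        ,  0.        ]), 'R': array([[-0.55671535,  0.83060975,  0.01246855],
       [ 0.59310486,  0.40794762, -0.69412201],
       [-0.58163102, -0.37903322, -0.71974938]]), 't': array([ 323.82274753, -271.3879459 , 1630.68234114])}
top {'vfov': 47.68215835819902, 'cx': 322.28642496749126, 'cy': 232.2081048231144, 'distortion': array([-0.05950938,  0.        ,  0.        ,  0.        ,  0.        ]), 'R': array([[-0.01725013, -0.99984553,  0.00336984],
       [-0.97684485,  0.01613427, -0.21333967],
       [ 0.21325234, -0.00697194, -0.97697228]]), 't': array([3.08602284e-01, 6.09688883e+02, 1.36650253e+03])}
{'time_s': 0.1, 'qpos': array([-5.67976694e+01,  2.33637770e+00,  4.80655624e+00, -2.31974051e-02,
       -9.25624595e+01, -1.91189518e+01]), 'joint_vel': array([-0.03423916, -0.11776315,  0.09814272,  0.07655548,  0.00045225,
       -0.03243105]), 'effort': array([-6.39317135e-03, -3.69347727e+01,  3.48279619e+01,  6.95179626e+00,
       -4.51460961e-03, -3.94339537e-06]), 'ee_pos': array([ 146.07953786, -581.92537402,  403.75333046]), 'ee_rot': array([ 1.79905219e+02, -8.32726405e-03, -1.65915596e+02]), 'ft_force': array([-0.43966365,  0.36223522,  0.21594424]), 'torque': array([ 0.03785394, -0.0182808 ,  0.02862979]), 'gripper_force': 0.0, 'opening': 85.34731363854486} 154.70000000000002
```

View pics/scene0.png

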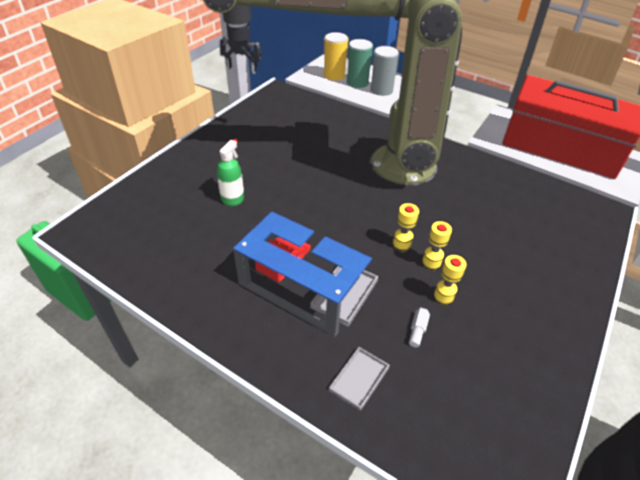

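View pics/top0.png

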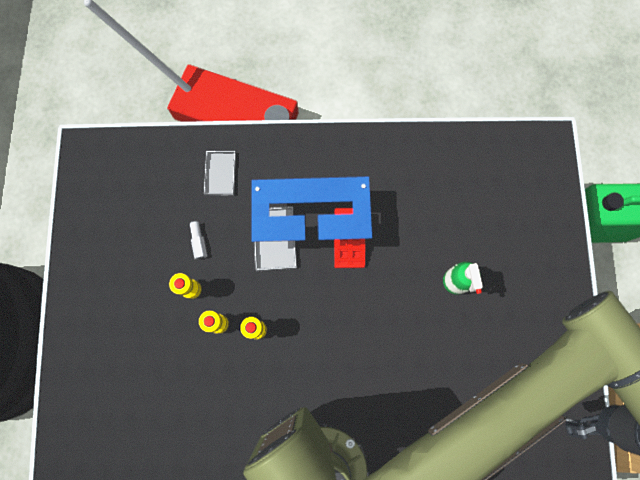

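The scene view shows three yellow torches on the left, the blue bracket with a tray under its left arm and the chock under its right arm, and the key at about (420,327). In the top view the torches are at (183,285), (211,321) and (253,327), and the leftmost is the target. The bracket spans about (252..371,178..242), the tray is near (275,240), the key near (197,240) and the bottle near (460,278).

```bash
cat > h.py <<'E'
from workcell import *
import cv2, numpy as np
def cam(n):
    c=camera_info(n); f=240/np.tan(np.radians(c['vfov']/2))
    return np.array([[f,0,c['cx']],[0,f,c['cy']],[0,0,1]]),c['distortion'],np.array(c['R']),np.array(c['t'])
def ray(n,p):
    K,d,R,t=cam(n); u=cv2.undistortPoints(np.array(p,float).reshape(-1,1,2),K,d)[:,0]
    return -R.T@t,np.c_[u,np.ones(len(u))]@R
def plane(n,p,z):
    o,d=ray(n,p); return o+d*((z-o[2])/d[:,2])[:,None]
def tri(p1,p2):
    o1,d1=ray("scene",[p1]);o2,d2=ray("top",[p2]);A=np.c_[d1[0],-d2[0]];s=np.linalg.lstsq(A,o2-o1,rcond=None)[0]
    a=o1+s[0]*d1[0];b=o2+s[1]*d2[0];return (a+b)/2,np.linalg.norm(a-b)
def blobs(im,lo,hi,amin=20,box=None):
    m=cv2.inRange(cv2.cvtColor(im,cv2.COLOR_RGB2HSV),lo,hi)
    if box: k=np.zeros_like(m);x0,x1,y0,y1=box;k[y0:y1,x0:x1]=255;m&=k
    n,l,s,c=cv2.connectedComponentsWithStats(m)
    return [(c[i],s[i],l==i) for i in range(1,n) if s[i,4]>=amin]
E
python3 - <<'E'
from h import *
B={"top":(150,400,130,360),"scene":(220,480,190,420)}
for n in B:
    im=cv2.imread(f"pics/{n}0.png")[:,:,::-1].copy()
    r=blobs(im,(0,150,120),(8,255,255),15,B[n])+blobs(im,(172,150,120),(180,255,255),15,B[n])
    for c,s,_ in r: print(n,"red",c.round(1),s[4],plane(n,[c],146).round(1))
    for c,s,m in blobs(im,(105,120,90),(125,255,255),400,B[n]):
        q=cv2.convexHull(np.argwhere(m)[:,::-1].astype(np.int32)).reshape(-1,2)
        w=plane(n,q,140)[:,:2].astype(np.float32); print(n,"blue",s,cv2.minAreaRect(w))
        # slot: void pixels in hull region
        h=np.zeros(m.shape,np.uint8);cv2.fillConvexPoly(h,q,1);h=cv2.erode(h,np.ones((3,3)))
        v=cv2.morphologyEx(((h>0)&~m).astype(np.uint8),cv2.MORPH_OPEN,np.ones((3,3)))
        w=plane(n,np.argwhere(v)[:,::-1],140)[:,:2].astype(np.float32);print(w.min(0),w.max(0),w.mean(0))
im=cv2.imread("pics/top0.png")[:,:,::-1].copy()
for nm,lo,hi,b in(("key",(0,0,150),(180,40,255),(180,215,210,265)),("grey",(0,0,110),(180,60,255),(190,310,140,275)),("green",(45,100,60),(80,255,255),(420,500,240,310))):
    for c,s,m in blobs(im,lo,hi,60,b): print(nm,c,s,plane("top",[c],20 if nm!="green" else 150).round())
E
```

```text
top red [342.7 210.1] 88 [[648.1 -61.7 146. ]]
top red [349.2 253.5] 856 [[537.3 -74.8 146. ]]
top red [178.7 282.9] 55 [[470.9 343.9 146. ]]
top red [208.1 320.4] 62 [[379.1 269.4 146. ]]
top red [250.3 327.3] 61 [[361.3 167.4 146. ]]
top red [346.2 212.4] 18 [[641.8 -70.1 146. ]]
top red [210.5 322.1] 17 [[375.2 263.6 146. ]]
top blue [ 251  176  122   66 6053] ((655.98095703125, 18.486099243164062), (162.92599487304688, 301.70013427734375), 0.651835560798645)
[ 576.315   -120.42589] [717.52026 159.77065] [645.1934    18.484415]
scene red [409.  208.8] 29 [[364.8 167.7 146. ]]
scene red [441.5 227.4] 39 [[381.6 269.  146. ]]
scene red [292.7 247.4] 295 [[657.   -6.7 146. ]]
scene red [455.5 261.9] 47 [[474.1 344.4 146. ]]
scene red [269.  272.9] 171 [[754.6  -5.  146. ]]
scene red [291.5 242.9] 36 [[646.4 -18.1 146. ]]
scene red [285.7 249.7] 33 [[673.  -16.4 146. ]]
scene red [270.1 269.7] 30 [[745.5  -8.8 146. ]]
scene blue [ 233  212  139   92 5144] ((655.7014770507812, 18.559127807617188), (165.9912872314453, 304.7104187011719), 0.7654268741607666)
[ 576.5173   -125.034195] [717.0599  160.15419] [649.2644    21.994156]
key [195.7258567  240.10280374] [190 221  14  38 321] [[603. 334.  20.]]
grey [219.88679245 172.97621001] [ 204  150   32   46 1219] [[794. 273.  20.]]
grey [278.72670807 211.45341615] [269 207  24   9 161] [[680. 108.  20.]]
grey [196.76997579 240.50847458] [190 221  17  38 413] [[602. 332.  20.]]
grey [274.85791367 254.95863309] [ 254  241   43   30 1112] [[559. 119.  20.]]
green [460.69053708 276.06393862] [451 262  21  28 391] [[ 476. -346.  150.]]
```

Emit:
apply_moves:
  series:
    - [[85,-0.382,0.324,0,0,0,0.235],[85,-0.382,0.324,0,0,0,0.235],[85,-0.382,0.324,0,0,0,0.235],[85,-0.382,0.324,0,0,0,0.235],[85,-0.382,0.324,0,0,0,0.235]]
  newtons: 60

```text
time_s: 0.52
ee_pos: [263.2, -417.4, 404.2]
ee_rot: [180.0, -0.0, 179.9]
ft_force: [0.8, -0.8, 1.0]
opening: 84.7
gripper_force: 0.0
```

Emit:
apply_moves:
  series:
    - [[85,-0.35,0.375,0,0,0,0],[85,-0.35,0.375,0,0,0,0],[85,-0.35,0.375,0,0,0,0],[85,-0.35,0.375,0,0,0,0],[85,-0.35,0.375,0,0,0,0]]

```text
time_s: 0.93
ee_pos: [403.7, -267.0, 404.6]
ee_rot: [180.0, 0.0, -180.0]
ft_force: [1.0, -1.3, -0.1]
opening: 84.8
gripper_force: 0.0
```

Emit:
apply_moves:
  series:
    - [[85,-0.05,0.5,0,0,0,0],[85,-0.05,0.5,0,0,0,0],[85,-0.05,0.5,0,0,0,0],[85,-0.05,0.5,0,0,0,0],[85,-0.05,0.5,0,0,0,0]]

```text
time_s: 1.35
ee_pos: [422.4, -66.8, 404.5]
ee_rot: [180.0, 0.0, -180.0]
ft_force: [1.8, 0.3, 1.2]
opening: 85.4
gripper_force: 0.0
```

Emit:
apply_moves:
  series:
    - [[85,-0.05,0.5,0,0,0,0],[85,-0.05,0.5,0,0,0,0],[85,-0.05,0.5,0,0,0,0],[85,-0.05,0.5,0,0,0,0],[85,-0.05,0.5,0,0,0,0]]

```text
time_s: 1.77
ee_pos: [442.3, 133.5, 404.4]
ee_rot: [180.0, -0.0, -179.9]
ft_force: [0.9, -0.2, 0.5]
opening: 85.1
gripper_force: 0.0
```

Emit:
apply_moves:
  series:
    - [[85,-0.075,0.5,0,0,0,0],[85,-0.075,0.5,0,0,0,0],[85,-0.075,0.5,0,0,0,0],[85,-0.075,0.5,0,0,0,0],[85,-0.075,0.526,0,0,0,0]]

```text
time_s: 2.18
ee_pos: [472.3, 339.2, 404.2]
ee_rot: [-180.0, -0.0, -180.0]
ft_force: [0.3, -0.6, 0.7]
opening: 84.9
gripper_force: 0.0
```

Emit:
apply_moves:
  series:
    - [[85,0,0,0.1,0,0,0],[85,0,0,0.2,0,0,0],[85,0,0,0.2,0,0,0],[85,0,0,0.2,0,0,0]]

```text
time_s: 2.52
ee_pos: [472.1, 336.7, 322.7]
ee_rot: [-179.7, -0.2, 180.0]
ft_force: [-0.2, 0.3, 2.0]
opening: 84.9
gripper_force: 0.0
```

```bash
python3 - <<'E'
from h import *
B={"top":(130,290,240,360),"scene":(380,500,170,320)}
im={}
for n in B:
    im[n]=capture(n); cv2.imwrite(f"pics/{n}1.png",im[n][:,:,::-1])
    for c,s,_ in blobs(im[n],(0,150,120),(8,255,255),10,B[n]): print(n,c.round(1),s[4],plane(n,[c],146).round(1))
a=[cv2.resize(im[n][B[n][2]:B[n][3],B[n][0]:B[n][1]],(400,400)) for n in B]
cv2.imwrite("pics/c1.png",np.hstack(a)[:,:,::-1]); print(observe()['ee_pos'])
E
```

```text
top [208.1 320.5] 63 [[379.  269.3 146. ]]
top [250.4 327.2] 53 [[361.6 167.1 146. ]]
scene [409.  208.7] 31 [[364.3 167.5 146. ]]
scene [439.9 226. ] 19 [[379.1 263.3 146. ]]
scene [455.4 262.1] 34 [[475.1 344.4 146. ]]
[472.97866307 336.92370033 328.01796342]
```

View pics/c1.png

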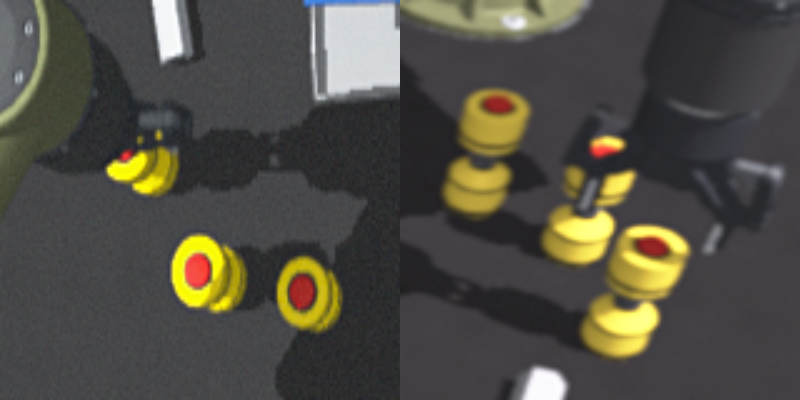

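The left half is the top view and the right half is the scene view. The target torch (button at scene pixel (455,262)) is partly under the gripper, and the measured y lags the command. I'll check the joints.

```bash
python3 - <<'E'
from h import *
s=observe()
for k in('time_s','qpos','joint_vel','ee_pos','ee_rot','opening'): print(k,np.round(s[k],2))
p=s['ee_pos']
for n in("scene","top"):
    K,d,R,t=cam(n)
    for q in ([0,0,-160],[0,57,-155],[0,-57,-155]): 
        print(n,q,cv2.projectPoints((p+q).reshape(1,3),cv2.Rodrigues(R)[0],t,K,d)[0].ravel().round(1))
E
```

```text
time_s 2.62
qpos [ 5.5270e+01 -4.5000e-01 -5.9400e+00  1.0000e-01 -8.4310e+01 -1.4531e+02]
joint_vel [-0.21 -1.23  1.36 -0.05  0.39  0.  ]
ee_pos [472.98 336.92 328.02]
ee_rot [179.89   0.2  179.97]
opening 85.0
scene [0, 0, -160] [454.9 254.2]
scene [0, 57, -155] [478.  262.9]
scene [0, -57, -155] [433.4 242.9]
top [0, 0, -160] [179.3 280.9]
top [0, 57, -155] [155.2 281. ]
top [0, -57, -155] [202.4 280.3]
```

Emit:
apply_moves:
  series:
    - [[85,0,0.018,0,0,0,0],[85,0,0.018,0,0,0,0]]

```text
time_s: 2.78
ee_pos: [472.8, 345.0, 327.9]
ee_rot: [179.8, 0.2, 180.0]
ft_force: [-0.4, -0.4, 0.7]
opening: 85.2
gripper_force: 0.0
```

Emit:
apply_moves:
  series:
    - [[85,0,0,0.05,0,0,0],[85,0,0,0.1,0,0,0],[85,0,0,0.13,0,0,0],[85,0,0,0.13,0,0,0],[85,0,0,0.13,0,0,0]]

```text
time_s: 3.2
ee_pos: [472.6, 344.3, 273.4]
ee_rot: [-180.0, 0.0, 180.0]
ft_force: [-0.3, 0.3, 0.6]
opening: 85.1
gripper_force: 0.0
```

Close.

Emit:
apply_moves:
  series:
    - [[60,0,0,0,0,0,0],[52,0,0,0,0,0,0],[40,0,0,0,0,0,0],[40,0,0,0,0,0,0],[40,0,0,0,0,0,0]]
  newtons: 60

```text
time_s: 3.62
ee_pos: [472.7, 344.6, 274.3]
ee_rot: [179.9, 0.1, 180.0]
ft_force: [-0.2, 1.4, 5.3]
opening: 49.3
gripper_force: 62.3
```

Emit:
apply_moves:
  series:
    - [[40,0,0,0,0,0,0],[40,0,0,0,0,0,0],[40,0,0,0,0,0,0],[40,0,0,0,0,0,0],[40,0,0,0,0,0,0]]

```text
time_s: 4.03
ee_pos: [472.7, 344.6, 274.3]
ee_rot: [179.9, 0.1, -180.0]
ft_force: [-0.3, 0.5, 5.8]
opening: 48.7
gripper_force: 62.4
```

Emit:
apply_moves:
  series:
    - [[40,0,0,-0.05,0,0,0],[40,0,0,-0.1,0,0,0],[40,0,0,-0.15,0,0,0],[40,0,-0.05,-0.15,0,0,0],[40,0,-0.12,-0.15,0,0,0]]

```text
time_s: 4.45
ee_pos: [472.1, 297.1, 332.4]
ee_rot: [180.0, -0.1, -179.9]
ft_force: [-0.7, -0.9, -4.0]
opening: 48.8
gripper_force: 63.0
```

Emit:
apply_moves:
  series:
    - [[40,0,-0.08,0,0,0,0],[40,0,-0.16,0,0,0,0],[40,0,-0.24,0,0,0,0],[40,0,-0.32,0,0,0,0],[40,0,-0.4,0,0,0,0]]

```text
time_s: 4.87
ee_pos: [471.7, 134.8, 331.3]
ee_rot: [-180.0, -0.2, 180.0]
ft_force: [0.0, 0.4, -3.4]
opening: 48.9
gripper_force: 63.0
```

Emit:
apply_moves:
  series:
    - [[40,0,-0.08,0,0,0,0],[40,0,-0.16,0,0,0,0],[40,0,-0.24,0,0,0,0],[40,0,-0.297,0,0,0,0],[40,0,-0.297,0,0,0,0]]

```text
time_s: 5.28
ee_pos: [471.7, 14.3, 331.7]
ee_rot: [-180.0, -0.1, 179.8]
ft_force: [1.2, 1.1, -3.2]
opening: 48.7
gripper_force: 63.3
```

```bash
python3 - <<'E'
from h import *
s=observe();p=s['ee_pos'];print(p,s['ee_rot'],s['opening'])
ims={n:capture(n) for n in("scene","top")}
for n,im in ims.items():
    cv2.imwrite(f"pics/{n}2.png",im[:,:,::-1])
    K,d,R,t=cam(n); o=p-[0,0,274.3]
    uv=[cv2.projectPoints((o+[0,0,h]).reshape(1,3),cv2.Rodrigues(R)[0],t,K,d)[0].ravel() for h in(0,25,76,115,146)]
    print(n,np.round(uv,1).tolist())
    x,y=uv[2].astype(int); print(x-60,y-60)
    ims[n]=cv2.resize(im[y-60:y+60,x-60:x+60],(400,400),interpolation=cv2.INTER_CUBIC)
cv2.imwrite("pics/c2.png",np.hstack(list(ims.values()))[:,:,::-1])
E
```

```text
[471.69024428  14.31483434 331.65383139] [-1.79951103e+02 -1.39822288e-01  1.79777695e+02] 48.69915755807275
scene [[337.8, 232.5], [338.2, 226.0], [339.3, 212.4], [340.1, 201.4], [340.7, 192.4]]
279 152
top [[313.8, 284.9], [313.7, 283.7], [313.5, 281.2], [313.3, 279.2], [313.1, 277.5]]
253 221
```

View pics/c2.png

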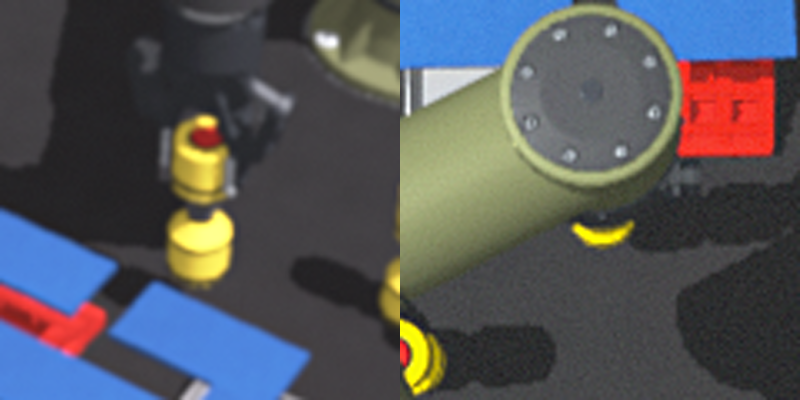

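The crop shows the torch hanging vertically in the grip, with the button at scene pixel (341,192.5). That matches the predicted (340.7,192.4), so the torch is centred under the tool. Next is the slot entry.

Emit:
apply_moves:
  series:
    - [[40,-0.05,0.009,0,0,0,0],[40,-0.1,0.009,0,0,0,0],[40,-0.15,0.009,0,0,0,0],[40,-0.2,0.009,0,0,0,0],[40,-0.2,0.009,0,0,0,0]]

```text
time_s: 5.8
ee_pos: [554.4, 22.3, 330.5]
ee_rot: [-180.0, -0.2, -180.0]
ft_force: [-0.1, -0.5, -4.0]
opening: 48.7
gripper_force: 63.3
```

Emit:
apply_moves:
  series:
    - [[40,0,-0.011,0,0,0,0],[40,0,-0.011,0,0,0,0],[40,0,-0.011,0,0,0,0]]

```text
time_s: 6.05
ee_pos: [551.9, 16.9, 332.5]
ee_rot: [180.0, -0.0, -180.0]
ft_force: [0.3, 0.1, -2.5]
opening: 48.7
gripper_force: 63.3
```

Emit:
apply_moves:
  series:
    - [[40,-0.04,0.002,0,0,0,0],[40,-0.08,0.002,0,0,0,0],[40,-0.12,0.002,0,0,0,0],[40,-0.16,0.003,0,0,0,0],[40,-0.2,0.003,0,0,0,0]]

```text
time_s: 6.47
ee_pos: [632.5, 18.2, 333.1]
ee_rot: [180.0, 0.0, -180.0]
ft_force: [0.2, -0.3, -3.5]
opening: 48.9
gripper_force: 63.3
```

Emit:
apply_moves:
  series:
    - [[40,-0.03,0,0,0,0,0],[40,-0.055,0,0,0,0,0],[40,-0.055,0,0,0,0,0],[40,-0.055,0,0,0,0,0]]

```text
time_s: 6.8
ee_pos: [654.0, 18.0, 332.5]
ee_rot: [180.0, -0.0, 180.0]
ft_force: [-0.4, -0.5, -3.4]
opening: 49.2
gripper_force: 63.3
```

Emit:
apply_moves:
  series:
    - [[40,-0.003,0.05,0,0,0,0],[40,-0.003,0.1,0,0,0,0],[40,-0.003,0.15,0,0,0,0],[40,-0.003,0.2,0,0,0,0],[40,-0.003,0.225,0,0,0,0]]

```text
time_s: 7.22
ee_pos: [654.6, 109.8, 333.2]
ee_rot: [179.9, 0.0, -179.9]
ft_force: [0.6, 0.1, -3.0]
opening: 48.8
gripper_force: 63.4
```

Emit:
apply_moves:
  series:
    - [[40,0,0,0,0,0,0],[40,0,0,0,0,0,0],[40,0,0,0,0,0,0]]

```text
time_s: 7.47
ee_pos: [655.2, 107.3, 333.0]
ee_rot: [-180.0, 0.0, 180.0]
ft_force: [-0.5, -0.4, -3.6]
opening: 48.6
gripper_force: 63.4
```

```bash
python3 - <<'E'
from h import *
s=observe();p=s['ee_pos'];print(p,s['ee_rot'],s['ft_force'])
im=capture("scene"); cv2.imwrite("pics/scene3.png",im[:,:,::-1])
K,d,R,t=cam("scene")
print(cv2.projectPoints((p-[0,0,128.3]).reshape(1,3),cv2.Rodrigues(R)[0],t,K,d)[0].ravel())
c=im[190:340,220:390]
for b,st,_ in blobs(im,(0,150,120),(8,255,255),8,(315,380,180,290)): print(b,st)
cv2.imwrite("pics/c3.png",cv2.resize(c,(680,600),interpolation=cv2.INTER_CUBIC)[:,:,::-1])
E
```

```text
[655.22908771 107.29399027 333.04232066] [-1.79998838e+02  1.05467585e-02  1.79975718e+02] [-0.51305602 -0.42403804 -3.57105321]
[333.73825836 249.92705051]
[333.2173913  250.04347826] [329 246   9   8  46]
```

View pics/c3.png

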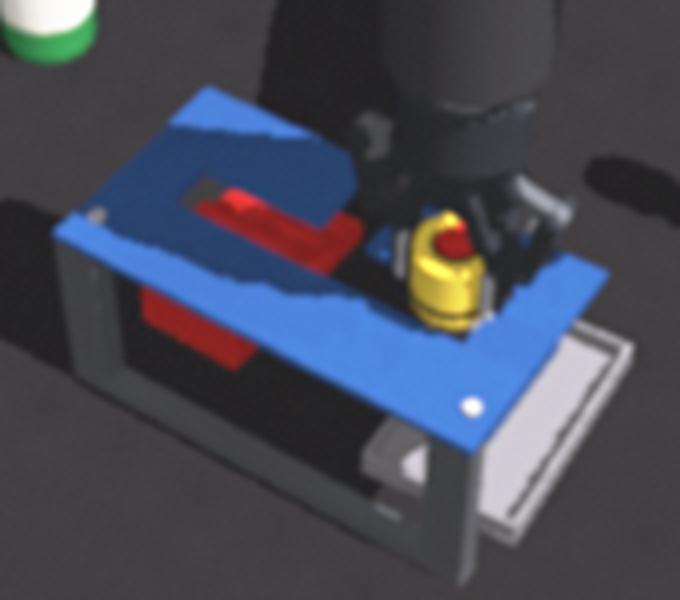

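The torch is in the left arm of the slot above the plate, with the button at (333.2,250.0) as predicted. Now I'll lower it.

Emit:
apply_moves:
  series:
    - [[40,0,0.003,0.01,0,0,0],[40,0,0.003,0.02,0,0,0],[40,0,0.003,0.027,0,0,0],[40,0,0.003,0.032,0,0,0],[40,0,0.003,0.032,0,0,0]]

```text
time_s: 7.93
ee_pos: [655.5, 108.8, 319.6]
ee_rot: [-180.0, -0.0, 180.0]
ft_force: [-0.2, 0.3, -2.6]
opening: 48.9
gripper_force: 63.9
```

Emit:
apply_moves:
  series:
    - [[40,0,0,0.002,0,0,0],[40,0,0,0.004,0,0,0],[40,0,0,0.004,0,0,0],[40,0,0,0.004,0,0,0]]

```text
time_s: 8.27
ee_pos: [655.5, 108.9, 319.3]
ee_rot: [-180.0, 0.0, 180.0]
ft_force: [-3.3, -1.1, 3.5]
opening: 48.5
gripper_force: 63.8
```

Emit:
apply_moves:
  series:
    - [[50,0,0,0,0,0,0],[54,0,0,0,0,0,0],[60,0,0,0,0,0,0],[75,0,0,0,0,0,0],[85,0,0,0,0,0,0]]
  newtons: 20

```text
time_s: 8.68
ee_pos: [655.6, 109.0, 318.2]
ee_rot: [180.0, 0.0, 180.0]
ft_force: [-0.0, 0.3, 0.8]
opening: 81.7
gripper_force: 0.0
```

Emit:
apply_moves:
  series:
    - [[85,0,0,0,0,0,0],[85,0,0,-0.05,0,0,0],[85,0,0,-0.1,0,0,0],[85,0,0,-0.15,0,0,0],[85,0,0,-0.2,0,0,0]]

```text
time_s: 9.1
ee_pos: [655.5, 109.0, 399.2]
ee_rot: [-180.0, -0.0, 180.0]
ft_force: [-0.4, 0.1, -0.2]
opening: 85.4
gripper_force: 0.0
```

Emit:
apply_moves:
  series:
    - [[0,0,0,0,0,0,0],[0,0,0,0,0,0,0],[0,0,0,0,0,0,0],[0,0,0,0,0,0,0],[0,0,0,0,0,0,0]]

```text
time_s: 9.52
ee_pos: [655.5, 109.1, 396.9]
ee_rot: [-180.0, -0.1, 180.0]
ft_force: [-0.3, -0.6, -0.6]
opening: 24.9
gripper_force: 0.0
```

```bash
python3 - <<'E'
from h import *
s=observe();p=s['ee_pos'];print(p,s['opening'],s['gripper_force'])
for n,b in (("scene",(300,370,200,300)),("top",(230,310,160,250))):
    im=capture(n); cv2.imwrite(f"pics/{n}4.png",im[:,:,::-1])
    for c,st,_ in blobs(im,(0,150,100),(8,255,255),8,b): print(n,c,st[4],plane(n,[c],191))
    if n=="scene": cv2.imwrite("pics/c4.png",cv2.resize(im[190:340,220:390],(680,600),interpolation=cv2.INTER_CUBIC)[:,:,::-1])
E
```

```text
[655.54889695 109.07222423 396.92871632] 24.928255752482617 0.0
scene [304.04651163 249.86046512] 86 [[682.64540611  44.44130791 191.        ]]
scene [334.09803922 254.96078431] 51 [[656.88399904 110.05611783 191.        ]]
top [272.74137931 204.5       ] 58 [[653.14814175 110.05574403 191.        ]]
```

View pics/c4.png

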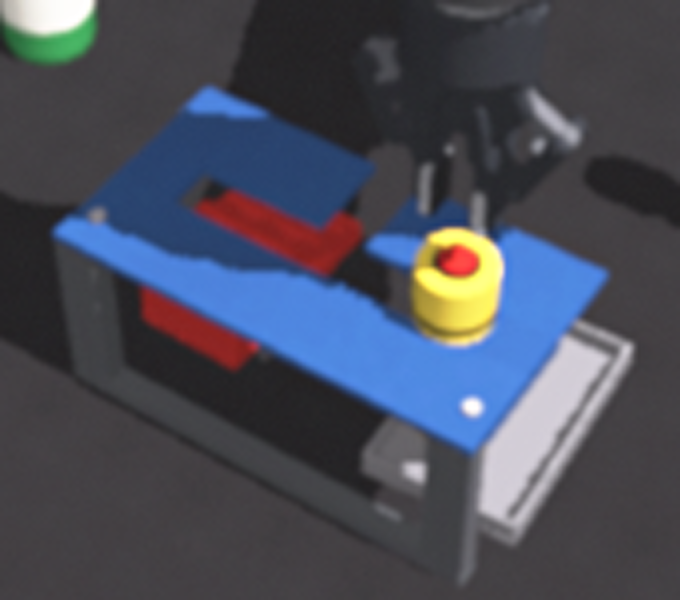

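The torch hangs upright in the left pocket, with its button at scene pixel (334,255), which puts it at about (655,110) mm. Next I finish closing the fingers and press.

Emit:
apply_moves:
  series:
    - [[0,0,0.002,0,0,0,0],[0,0,0.002,0,0,0,0],[0,0,0.002,0.03,0,0,0],[0,0,0.002,0.07,0,0,0],[0,0,0.002,0.07,0,0,0]]

```text
time_s: 10.03
ee_pos: [655.1, 110.0, 365.6]
ee_rot: [-180.0, -0.3, 180.0]
ft_force: [-1.2, -0.0, -2.1]
opening: 0.1
gripper_force: 0.0
```

Emit:
apply_moves:
  series:
    - [[0,0,0,0.003,0,0,0],[0,0,0,0.006,0,0,0],[0,0,0,0.01,0,0,0],[0,0,0,0.01,0,0,0]]

```text
time_s: 10.37
ee_pos: [655.6, 109.8, 366.7]
ee_rot: [180.0, 0.0, 180.0]
ft_force: [-1.4, -0.1, 0.2]
opening: 0.0
gripper_force: 0.0
```

Emit:
apply_moves:
  series:
    - [[0,0,0,0.003,0,0,0],[0,0,0,0.006,0,0,0],[0,0,0,0.009,0,0,0],[0,0,0,0.012,0,0,0],[0,0,0,0.012,0,0,0]]

```text
time_s: 10.78
ee_pos: [655.6, 109.8, 361.9]
ee_rot: [180.0, 0.0, 180.0]
ft_force: [0.5, 0.2, 2.6]
opening: -0.2
gripper_force: 1.4
```

Emit:
apply_moves:
  series:
    - [[0,0,0,0.003,0,0,0],[0,0,0,0.006,0,0,0],[0,0,0,0.008,0,0,0],[0,0,0,0.008,0,0,0],[0,0,0,0.008,0,0,0]]

```text
time_s: 11.2
ee_pos: [655.5, 109.8, 359.6]
ee_rot: [180.0, 0.1, 180.0]
ft_force: [-1.9, 0.3, 5.3]
opening: -0.2
gripper_force: 3.1
```

Emit:
apply_moves:
  series:
    - [[0,0,0,0.002,0,0,0],[0,0,0,0.004,0,0,0],[0,0,0,0.004,0,0,0],[0,0,0,0.004,0,0,0]]

```text
time_s: 11.53
ee_pos: [655.3, 109.8, 359.4]
ee_rot: [180.0, 0.2, -180.0]
ft_force: [-3.9, 1.2, 10.5]
opening: 0.0
gripper_force: 5.3
```

Emit:
apply_moves:
  series:
    - [[0,0,0,0.002,0,0,0],[0,0,0,0.003,0,0,0],[0,0,0,0.003,0,0,0],[0,0,0,0.003,0,0,0],[0,0,0,0.003,0,0,0]]

```text
time_s: 11.95
ee_pos: [655.2, 109.7, 359.3]
ee_rot: [180.0, 0.2, -180.0]
ft_force: [-5.7, 0.7, 13.8]
opening: -0.1
gripper_force: 7.0
```

The button is at its stop: the force rises and the tool no longer moves down. Retract straight up.

Emit:
apply_moves:
  series:
    - [[0,0,0,-0.02,0,0,0],[0,0,0,-0.05,0,0,0],[0,0,0,-0.1,0,0,0],[0,0,0,-0.15,0,0,0],[0,0,0,-0.2,0,0,0]]

```text
time_s: 12.37
ee_pos: [655.6, 109.8, 435.8]
ee_rot: [-180.0, -0.1, 180.0]
ft_force: [0.9, 1.1, -0.0]
opening: 0.1
gripper_force: 0.0
```

Emit:
apply_moves:
  series:
    - [[0,0.1,0,0,0,0,0],[0,0.2,0,0,0,0,0],[0,0.25,0,0,0,0,0],[0,0.25,0,0,0,0,0],[0,0.25,0,0,0,0,0]]

```text
time_s: 12.78
ee_pos: [554.8, 109.9, 436.3]
ee_rot: [180.0, 0.0, -180.0]
ft_force: [0.2, -0.7, -0.1]
opening: -0.2
gripper_force: 0.0
```

```bash
python3 - <<'E'
from h import *
print(observe()['ee_pos'])
for n,b in (("scene",(320,370,200,300)),("top",(230,310,160,250))):
    im=capture(n); cv2.imwrite(f"pics/{n}5.png",im[:,:,::-1])
    for c,st,_ in blobs(im,(0,150,100),(8,255,255),8,b): print(n,c,st[4],plane(n,[c],191))
    if n=="scene": cv2.imwrite("pics/c5.png",cv2.resize(im[190:340,220:390],(680,600),interpolation=cv2.INTER_CUBIC)[:,:,::-1])
E
```

```text
[554.84332994 109.85640092 436.29110592]
scene [333.96226415 254.90566038] 53 [[656.91509473 109.70969957 191.        ]]
```

View pics/c5.png

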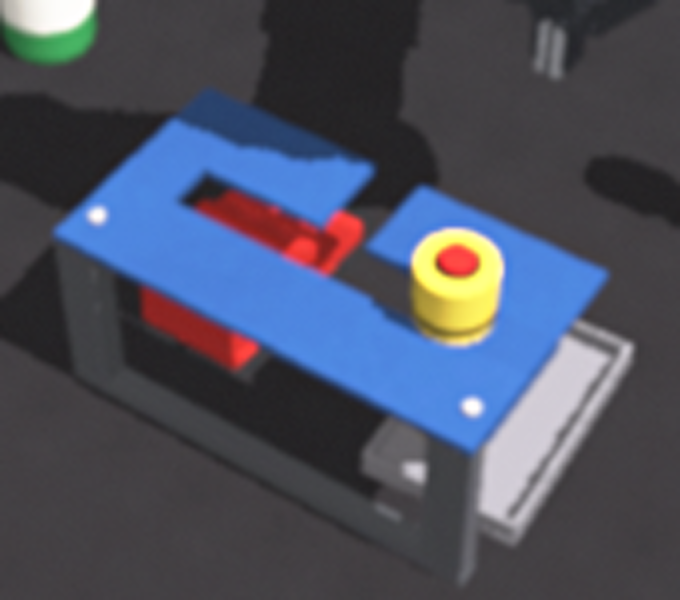

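The torch hangs straight in the left pocket with its button out at (334,255), the tray has not moved, and the gripper is clear.

```bash
python3 -c "
from workcell import *
print(sign_off())"
```

```text
the job is handed in; nothing more can be done
None
```

The torch is hanging lens down at the end of the slot's left arm, over the drip tray; I pressed its button to the stop, let it go, and handed the job in at about 13 s, with no verdict returned.

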